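Air the covered food warmer

ROBOT

A 7-joint arm with a two-finger parallel gripper is mounted at the origin on the work surface. World frame = base frame: x ahead of the robot, y to its left, z up, the work surface at z = 0. Lengths are in m, angles in rad, forces in N, time in s.
With the tool pointing down it reaches from about 0.35 to 0.9 m from the base axis. Payload 19.9 kg.
Tool frame: the origin (TCP) lies between the finger pads; the fingertips stand 19 mm ahead of it and the grasp point (between the pads) is the TCP; z points along the fingers, y is the direction in which the jaws open and shut (so a half turn about z gives the same grasp; the last joint's range is limited). The gripper opens to 94 mm and grips with 3 to 60 N. Pads are 16 mm wide; open, the fingers measure 119 mm over their backs; the gripper's body (75 mm by 177 mm) begins 78 mm behind the grasp point.
Start: joints at [-1.272, 0.417, -0.01, 1.614, 0.005, 1.111, -0.053], TCP at [0.208, 0.589, 0.224] pointing down, gripper open.
Joint ranges: [-2.81, 2.81], [-0.39, 2.02], [-1.27, 1.25], [0.06, 2.57], [-1.19, 4.33], [0.19, 2], [-2.82, 2.82]. Speed limits (rad/s): [1.89, 1.89, 2.39, 2.39, 3.01, 3.01, 3.01].

INTERFACE

Orientations are given as a 3x3 rotation matrix whose columns are the frame's x, y, z axes.
In Python, from rig import robot gives the robot as it stands. Calls block until the motion is done:
- robot.move_ptp(position, orientation): joint-space move of the TCP to a pose.
- robot.move_linear(position, velocity=0.15, frame=None, threshold=None): straight line of the TCP; frame=None keeps the orientation; velocity is the mean speed in m/s. With threshold (N) it stops when the force on the tool has changed by that much, and returns True; else False.
- robot.goto_joints(angles): joint-space move.
- robot.gripper_to(opening): finger opening in m; the grip force is fixed at half the most; returns when the fingers have stopped.
- robot.pause(seconds).
- robot.ik(position, orientation): joint angles nearest the present ones, or None.
- robot.get_state(): the state.
- robot.grab_frame(name): name is "scene" or "side" or "wrist"; returns the picture (480x640x3 uint8, red, green, blue); there is no depth.
- robot.camera_info(name): a dict with "fx", "fy", "cx", "cy" (pixels), "rvec" (rotation vector, rad) and "tvec" (3), from world to camera coordinates, as OpenCV has them. Camera axes: x right, y down, z forward; pixel columns grow to the right and rows downward; lengths in m; the calibration is good to about 2 mm. A picture is of the moment at which its call begins: read the wrist's pose just before it. camera_info takes no time and is no camera call; for the wrist camera it gives the pose at the moment of the call.
A pose or a line that the arm cannot do raises robot.PlanningError and nothing moves.
- robot.sign_off(): hands the job in, once; it reports no verdict.
The state is a dict: "time": time; "qpos": joint angles; "joint_vel": joint speeds; "effort": joint torques, N m; "ee_pos": TCP position; "tool_rot": TCP orientation; "force": force on the tool from outside, world axes, zero at the start; "moment": the same for the moment, N m; "opening": finger opening in m.
Only numpy, scipy, OpenCV 4.12 (cv2) and the standard library are available. Lean on these libraries where they do the work, as an engineer would, in place of code of your own. Each camera call takes 0.05 s, during which the arm holds its last target.

TASK

Slide the condiment pot off the warmer's lid onto the ledge beside it by pushing it with the fingers, never lifting or tipping it. Then press the lever all the way down so that the lid stands fully open, keep it open for three seconds to air, and ease the lever back up slowly, over about three seconds, so that the lid comes down shut without slamming. Work the lid by its lever only, leave everything else where it stands, and finish with the hand clear.

Things in the scene. Friction and masses are not known exactly. Their poses are not given: they have to be found in the camera images.
- warmer: fixed steel countertop food warmer, a box 180 mm deep (x), 240 mm wide (y). Origin at the centre of its underside, on the counter; x points from the lever side to the hinge side, y to the ledge side, z up. The shut lid covers the box (x -90 to 90, y -120 to 120 mm); lid top 140 mm above the counter.
- ledge_mid (a point): centre of the top of the fixed ledge beside the lid. In the warmer's frame the ledge spans x -90 to 90, y 125 to 265 mm, top at 138 mm: a 5 mm gap and a 2 mm step down from the shut lid. Along its outer edge (y 265) runs a rim rising 12 mm above it; the other edges are open.
- lid (a joint): angle of the flat steel lid (180 x 240 x 8 mm, about 0.45 kg), hinged along the warmer's far (+x) edge: 0 shut, 1.1 rad fully open (a stop). Linked to the lever: lid = 1.571 x lever. No catch: if the lever is let go the lid falls by its weight and slams, pushing the lever back up.
- lever (a joint): angle of the lever on the warmer's front (-x) side: 0 up (lid shut), 0.7 rad fully pressed (a stop). Pivot: level axis along the warmer's y, at x -100, z 85 mm in its frame; the pad's centre is 90 mm from it, sloping 0.35 rad upwards at 0 and 0.35 rad downwards at 0.7. Pressing takes about 5 to 10 N on the pad.
- lever_pad (a point): centre of the upper face of the flat steel pad at the lever's free end (52 mm along the lever, 60 mm wide, 10 mm thick); about 121 mm above the counter when up, 59 mm when fully pressed. It moves with the lever.
- pot_mid (a point): white ceramic condiment pot (loose, open, empty, straight-sided, 70 mm across, 50 mm tall, 0.22 kg) left standing on the shut lid; point at its centre, 25 mm above its foot; its z axis is its upright axis.
- shaker_mid (a point): metal salt shaker, 40 mm across, 72 mm tall, standing in front of the warmer beside the lever; point at its centre
- teacup_mid (a point): white ceramic teacup without handle, 66 mm across, 60 mm tall, standing in front of the warmer on the other side of the lever; point at its centre
- tin_mid (a point): small steel spice tin, 30 mm across, 50 mm tall, standing in the far outer corner of the ledge; point at its centre
- sauce_mid (a point): amber sauce bottle, 60 mm across, 190 mm tall, at the left side of the counter; point at its centre
- bowl_mid (a point): white bowl, 120 mm across, 55 mm tall, at the left side of the counter; point at its centre
- spatula_grip (a point): spatula lying at the right side of the counter; point on its handle
- mug_mid (a point): mug, 76 mm across, 85 mm tall, at the right side of the counter; point at its centre

How it is judged:
On the way, in this order (a step that is already met when the one before it is completed fails the run):
1. the pot stands wholly on the ledge, the lid still shut (y of pot_mid in the frame of warmer between 0.156 and 0.232 m and x of pot_mid in the frame of warmer between -0.075 and 0.075 m and z of pot_mid in the frame of warmer between 0.15 and 0.173 m and angle between pot_mid's own z axis and vertical below 0.12 rad and value of joint lid below 0.05 rad), for 0.2 s.
2. the lid is held fully open for at least 2 s (value of joint lid above 1 rad), for 2 s.
3. the lid is shut again (value of joint lid below 0.03 rad), for 0.2 s.
At the end, for the whole second after the job is handed in: the lid is shut (under 0.03 rad), and the pot stands upright and at rest on the ledge, wholly off the lid (centre at y 156 to 232 mm and x within 75 mm of the warmer's origin) (y of pot_mid in the frame of warmer between 0.156 and 0.232 m and x of pot_mid in the frame of warmer between -0.075 and 0.075 m and z of pot_mid in the frame of warmer between 0.15 and 0.173 m and angle between pot_mid's own z axis and vertical below 0.12 rad and value of joint lid below 0.03 rad and linear speed of pot below 0.02 m/s); the robot touches nothing.
It fails at once if the lid slams: it comes down faster than 1.5 rad/s (velocity of joint lid below -1.5 rad/s).
It fails at once if the pot is lifted more than 13 mm, tipped or dropped (z of pot_mid in the frame of warmer above 0.178 m or angle between pot_mid's own z axis and vertical above 0.4 rad or z of pot_mid in the frame of warmer below 0.145 m).
It fails at once if the lid is raised while the pot is still on it (value of joint lid above 0.12 rad and y of pot_mid in the frame of warmer below 0.15 m).
It fails at once if the raised lid is touched by the robot (value of joint lid above 0.08 rad and contact force between any of the arm, the fingers and lid above 1 N).
It fails at once if another thing is moved by more than 25 mm (distance of any of shaker_mid, teacup_mid, tin_mid, sauce_mid, bowl_mid, spatula_grip, mug_mid from where it was at the start of the episode above 0.025 m).
It also fails if it takes over 64 s, if anything falls off the work surface, if the arm or the gripper's body presses on something with over 40 N, if the wrist force passes 120 N, or if a joint passes its speed limit or range.

## Working session

There is one attempt and no reset: what is moved stays moved. The work goes in short steps, each a Python script; the robot and the scene stay as the last script left them, time stands still between calls to the robot, and variables do not carry over. Pictures are saved under pics/ and viewed, and the job is handed in when it is done.

```bash
mkdir -p pics; ls
python3 - <<'E'
from rig import robot
import cv2
for n in ["scene","side","wrist"]:
    im=robot.grab_frame(n); cv2.imwrite(f"pics/{n}0.png",im[:,:,::-1]); print(n,robot.camera_info(n))
s=robot.get_state(); print(s["time"],s["ee_pos"],s["tool_rot"],s["force"],s["opening"])
E
```

```text
pics
scene {'fx': 528.3745735973259, 'fy': 528.3745735973259, 'cx': 326.1764243117893, 'cy': 239.36052877474538, 'rvec': array([ 0.75991098,  2.48300862, -1.25270355]), 'tvec': array([ 0.52384584, -0.07992519,  1.66617067])}
side {'fx': 599.801074454043, 'fy': 599.801074454043, 'cx': 329.6892861955713, 'cy': 248.71632779713414, 'rvec': array([ 2.37985556, -0.61556073,  0.23193017]), 'tvec': array([-0.54020354,  0.24956099,  1.42974604])}
wrist {'fx': 376.56974824529544, 'fy': 376.56974824529544, 'cx': 317.00483282705267, 'cy': 241.88067421152104, 'rvec': array([-2.3699732 , -1.67715333, -0.23495375]), 'tvec': array([-0.62448087, -0.02959727,  0.39181763])}
0.15 [0.20822757 0.58900853 0.22397209] [[-9.42837542e-01  3.33252631e-01 -2.32733050e-04]
 [ 3.33252701e-01  9.42837097e-01 -9.20123277e-04]
 [-8.72041496e-05 -9.45085686e-04 -9.99999550e-01]] [-0.14030149  0.49982093  0.64021929] 0.09375894398390576
```

View pics/scene0.png

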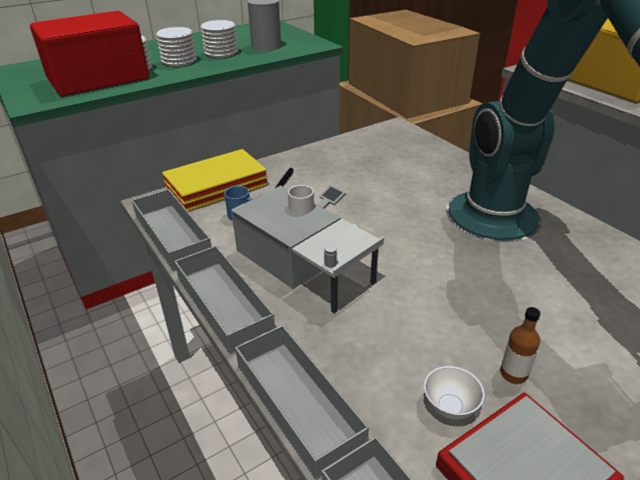

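View pics/side0.png

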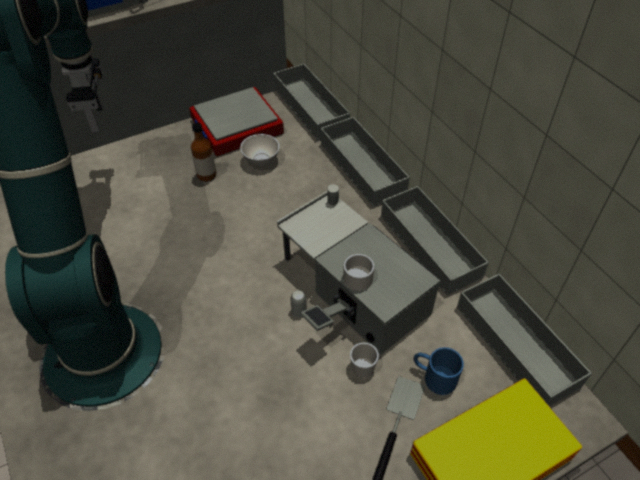

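View pics/wrist0.png

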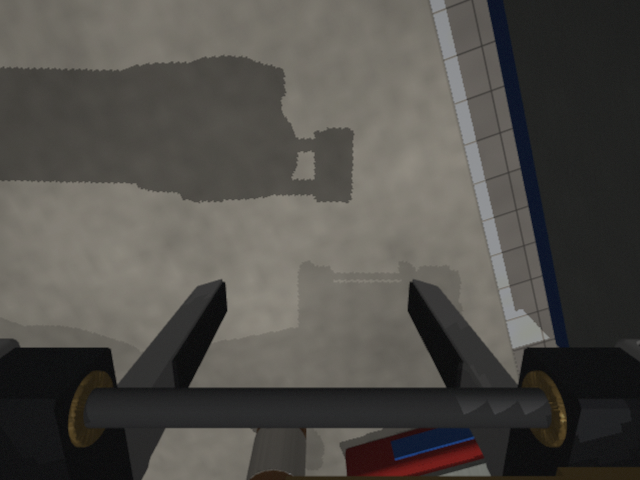

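The side view shows the warmer near (375,270), the pot near (358,272), the lever pad near (318,316), the shaker near (298,300), the teacup near (363,360) and the tin near (333,195). In the scene view the lid is near (285,215) and the pot near (300,200). I'll enlarge both.

Run:
```python
import cv2
a=cv2.imread("pics/side0.png")[170:390,260:460]; cv2.imwrite("pics/side0z.png",cv2.resize(a,None,fx=2.7,fy=2.7,interpolation=cv2.INTER_CUBIC))
a=cv2.imread("pics/scene0.png")[160:320,210:400]; cv2.imwrite("pics/scene0z.png",cv2.resize(a,None,fx=3.5,fy=3.5,interpolation=cv2.INTER_CUBIC))
```

```text
(no output)
```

View pics/side0z.png

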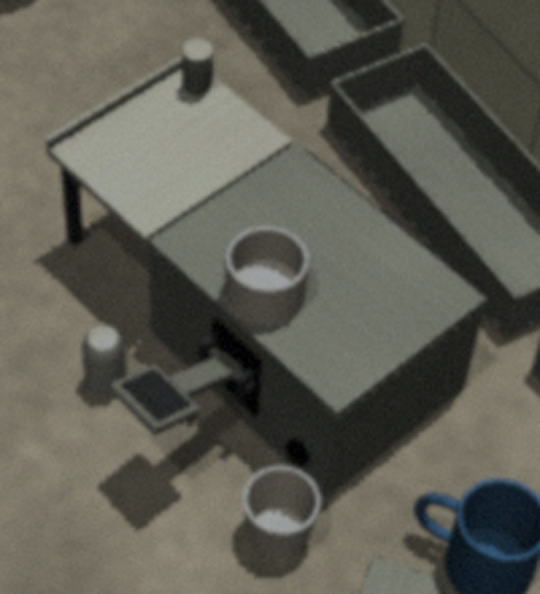

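View pics/scene0z.png

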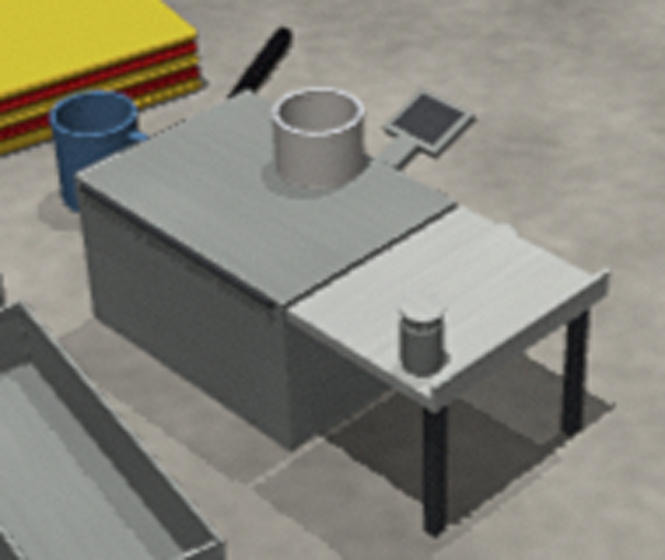

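```bash
cat > h.py <<'E'
import numpy as np, cv2
from rig import robot
def cast(n,px,z):
    c=robot.camera_info(n); R=cv2.Rodrigues(c["rvec"])[0]; o=-R.T@c["tvec"]
    d=R.T@np.array([(px[0]-c["cx"])/c["fx"],(px[1]-c["cy"])/c["fy"],1.])
    return o+d*(z-o[2])/d[2]
def sd(x,y,z): return cast("side",(260+(x+.5)/2.7-.5,170+(y+.5)/2.7-.5),z)[:2]
def sc(x,y,z): return cast("scene",(210+(x+.5)/3.5-.5,160+(y+.5)/3.5-.5),z)[:2]
E
python3 - <<'E'
from h import *
np.set_printoptions(precision=4,suppress=True)
L=np.array([[-.09,.12],[.09,.12],[-.09,-.12],[.09,-.12]])
S=np.array([sd(152,238,.14),sd(297,147,.14),sd(337,412,.14),sd(486,298,.14)])
C=np.array([sc(457,206,.14),sc(282,306,.14),sc(250,95,.14),sc(80,182,.14)])
def fit(L,P):
    H=(L-L.mean(0)).T@(P-P.mean(0)); a=np.arctan2(H[0,1]-H[1,0],H[0,0]+H[1,1])
    R=np.array([[np.cos(a),-np.sin(a)],[np.sin(a),np.cos(a)]]); t=P.mean(0)-R@L.mean(0)
    return a,R,t,np.linalg.norm(L@R.T+t-P,axis=1)
for n,P,l in (("S",S,L),("C",C,L),("both",np.r_[S,C],np.r_[L,L])):
    a,R,t,r=fit(l,P); print(n,a,t,r)
def W(p): return R.T@(p-t)
for n,p in dict(potS=sd(267,260,.19),potC=sc(318,111,.19),padS=sd(155,398,.121),padC=sc(430,124,.121),shS=sd(103,340,.072),cupS=sd(282,500,.06),tinS=sd(198,50,.188),tinC=sc(422,312,.188),mugS=sd(497,512,.085)).items(): print(n,p,W(p))
E
```

```text
S 0.20038583270513707 [ 0.6405 -0.1877] [0.0028 0.0051 0.0015 0.0018]
C 0.20678167328859665 [ 0.6407 -0.1799] [0.0025 0.0059 0.0027 0.0051]
both 0.2035677237881272 [ 0.6406 -0.1838] [0.004  0.0086 0.0023 0.0025 0.0025 0.002  0.0065 0.0092]
potS [ 0.5858 -0.191 ] [-0.0551  0.004 ]
potC [ 0.5862 -0.1887] [-0.0543  0.0062]
padS [ 0.4586 -0.2267] [-0.1869 -0.0053]
padC [ 0.4628 -0.2165] [-0.1808  0.0039]
shS [ 0.4622 -0.1209] [-0.162   0.0977]
cupS [ 0.5223 -0.3326] [-0.146  -0.1218]
tinS [0.6593 0.0582] [0.0672 0.2333]
tinC [0.661 0.063] [0.0699 0.2376]
mugS [ 0.6624 -0.4393] [-0.0303 -0.2546]
```

```bash
cat >> h.py <<'E'
A=0.2036; T=np.array([.6406,-.1838])
def wr(x,y,z): # warmer->world
    c,s=np.cos(A),np.sin(A); return np.array([T[0]+c*x-s*y,T[1]+s*x+c*y,z])
def iw(p):
    c,s=np.cos(A),np.sin(A); d=np.asarray(p)[:2]-T; return np.array([c*d[0]+s*d[1],-s*d[0]+c*d[1]])
def ori(dy): # tool y at angle dy from warmer x, tool down
    a=A+dy; y=np.array([np.cos(a),np.sin(a),0]); z=np.array([0,0,-1.]); return np.c_[np.cross(y,z),y,z]
E
python3 - <<'E'
from h import *
np.set_printoptions(precision=4,suppress=True)
s=robot.get_state(); p=np.array(s["ee_pos"])
c=robot.camera_info("wrist");R=cv2.Rodrigues(c["rvec"])[0]; print("cam rel in tool",np.array(s["tool_rot"]).T@(-R.T@c["tvec"]-p), np.array(s["tool_rot"]).T@R.T)
for d in (0,np.pi/2,-np.pi/2):
  for w in ((-.05,-.02,.42),(-.055,-.03,.17),(-.19,0,.15),(-.19,0,.07)): print(d,w,robot.ik(wr(*w),ori(d)))
robot.move_linear(p+[0,0,.15],velocity=.25)
robot.move_ptp(wr(-.055,-.02,.40),ori(0))
im=robot.grab_frame("wrist"); cv2.imwrite("pics/w1.png",im[:,:,::-1])
s=robot.get_state();print(s["time"],s["ee_pos"],s["force"])
E
```

```text
cam rel in tool [ 0.0801 -0.0001 -0.1602] [[ 0.0005 -0.9611 -0.2761]
 [ 1.      0.0005  0.0001]
 [ 0.0001 -0.2761  0.9611]]
0 (-0.05, -0.02, 0.42) [-0.39    0.4962  1.079   1.326  -0.4331  1.5658  0.8396]
0 (-0.055, -0.03, 0.17) [-0.3693  0.7153  1.0275  1.6656 -0.6627  1.1495  1.0393]
0 (-0.19, 0, 0.15) [-0.3027  0.4066  0.855   1.9989 -0.3891  0.9054  0.9615]
0 (-0.19, 0, 0.07) [-0.3076  0.598   0.8935  2.05   -0.6554  0.8035  1.1852]
1.5707963267948966 (-0.05, -0.02, 0.42) [-0.3458  0.4607  0.9833  1.3247 -0.3791  1.55    2.3684]
1.5707963267948966 (-0.055, -0.03, 0.17) [-0.1767  0.5747  0.6904  1.6597 -0.4089  1.0565  2.414 ]
1.5707963267948966 (-0.19, 0, 0.15) [-0.4613  0.5181  1.0959  2.0024 -0.5653  0.9654  2.6959]
1.5707963267948966 (-0.19, 0, 0.07) [-0.2324  0.5497  0.7854  2.0481 -0.5611  0.7672  2.6729]
-1.5707963267948966 (-0.05, -0.02, 0.42) [-0.338   0.4555  0.9677  1.3245 -0.3708  1.5478 -0.7797]
-1.5707963267948966 (-0.055, -0.03, 0.17) [-0.383   0.7318  1.0564  1.666  -0.6869  1.1615 -0.5135]
-1.5707963267948966 (-0.19, 0, 0.15) [-0.2836  0.398   0.8288  1.9984 -0.3729  0.9013 -0.6245]
-1.5707963267948966 (-0.19, 0, 0.07) [-0.2076  0.5366  0.7511  2.0474 -0.5324  0.7578 -0.4943]
4.0667 [ 0.5911 -0.2138  0.3999] [-0.6956  0.7277 -0.1244]
```

View pics/w1.png

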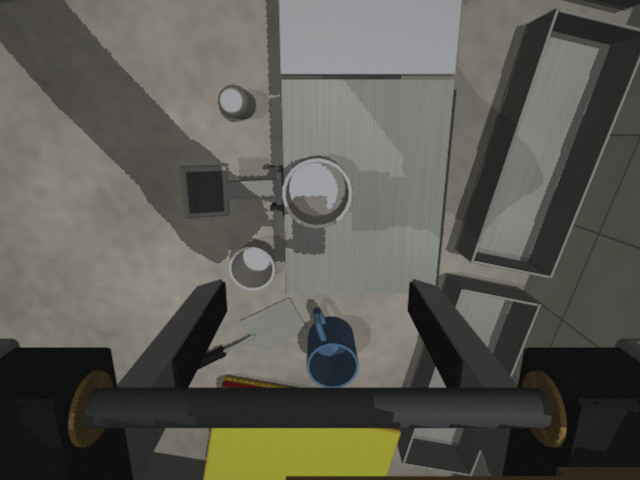

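The lid's corners are at (281,78), (455,78), (286,292) and (437,292). The pot's rim is centred at (317,192), the pad at (205,192), the shaker top at (235,100), and the teacup rim at (251,268).

Run:
```python
from h import *
np.set_printoptions(precision=4,suppress=True)
L=np.array([[-.09,.12],[.09,.12],[-.09,-.12],[.09,-.12]])
P=np.array([cast("wrist",q,.14)[:2] for q in ((281,78),(455,78),(286,292),(437,292))])
H=(L-L.mean(0)).T@(P-P.mean(0)); a=np.arctan2(H[0,1]-H[1,0],H[0,0]+H[1,1])
R=np.array([[np.cos(a),-np.sin(a)],[np.sin(a),np.cos(a)]]); t=P.mean(0)
print(a,t,(P-t)@R-L)
for n,q,z in (("pot",(317,192),.19),("pad",(205,192),.121),("shaker",(233,100),.072),("cup",(251,268),.06)): 
  p=cast("wrist",q,z)[:2]; print(n,p,(p-t)@R)
```

```text
0.2081843092487555 [ 0.6401 -0.1873] [[ 0.0001 -0.0003]
 [-0.0005 -0.0009]
 [-0.0009  0.0008]
 [ 0.0013  0.0004]]
pot [ 0.5863 -0.1893] [-0.0531  0.0092]
pad [ 0.4601 -0.2261] [-0.1841 -0.0008]
shaker [ 0.4668 -0.1175] [-0.1551  0.1041]
cup [ 0.5209 -0.3324] [-0.1466 -0.1174]
```

```bash
sed -i 's/^A=.*/A=0.2082; T=np.array([.6401,-.1873])/' h.py
python3 - <<'E'
from h import *
np.set_printoptions(precision=4,suppress=True)
robot.gripper_to(.042)
robot.move_ptp(wr(-.053,-.062,.26),ori(0))
print(robot.move_linear(wr(-.053,-.062,.168),velocity=.1,threshold=8))
s=robot.get_state();print(s["time"],s["ee_pos"],s["force"],s["opening"])
print(robot.move_linear(wr(-.053,.0,.168),velocity=.05,threshold=10))
im=robot.grab_frame("wrist"); cv2.imwrite("pics/w2.png",im[:,:,::-1])
im=robot.grab_frame("side"); cv2.imwrite("pics/s2.png",cv2.resize(im[150:390,240:480,::-1],None,fx=2.5,fy=2.5))
s=robot.get_state();print(s["time"],iw(s["ee_pos"]),s["force"])
E
```

```text
False
6.7 [ 0.6013 -0.2592  0.1686] [ 0.1008 -0.469   0.0036] 0.04187851887602663
False
8.1917 [-0.0531 -0.0002] [-0.6786 -0.1321  0.3901]
```

View pics/w2.png

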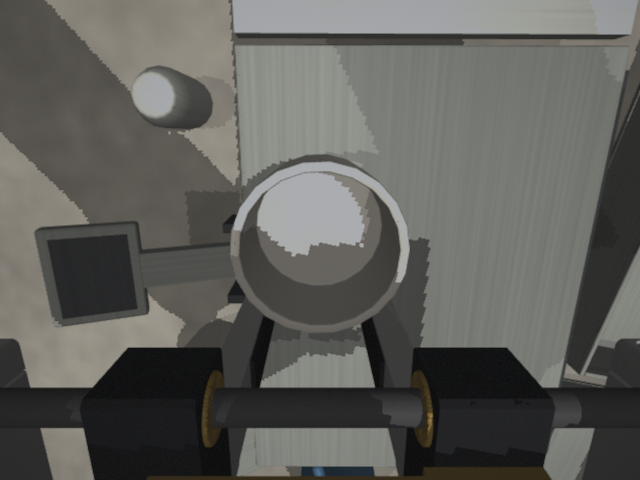

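View pics/s2.png

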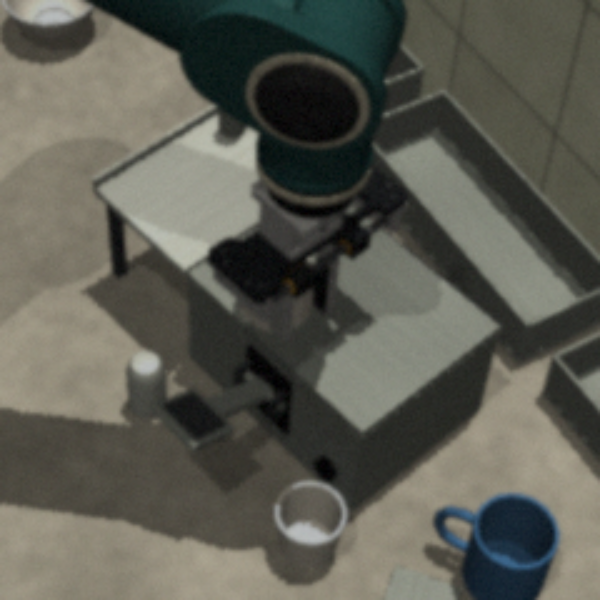

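The pot sits centred between the two fingers, with its rim at about (320,243). I'll push on and watch the force.

Run:
```python
from h import *
np.set_printoptions(precision=4,suppress=True)
p=cast("wrist",(320,243),.19); print("pot",iw(p))
print(robot.move_linear(wr(-.047,.075,.168),velocity=.05,threshold=12))
print(robot.get_state()["force"])
print(robot.move_linear(wr(-.040,.151,.168),velocity=.05,threshold=12))
s=robot.get_state();print(s["time"],iw(s["ee_pos"]),s["force"])
im=robot.grab_frame("wrist"); cv2.imwrite("pics/w3.png",im[:,:,::-1])
```

```text
pot [-0.0514  0.04  ]
False
[1.0109 0.1997 0.3193]
False
11.525 [-0.04    0.1508] [0.4883 0.1006 0.8491]
```

View pics/w3.png

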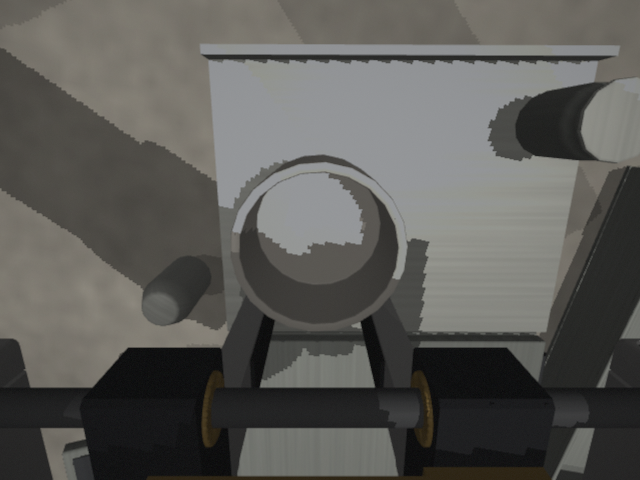

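The pot is on the ledge with its rim at (320,243), clear of the tin at (610,120). I'll back off and check from above.

Run:
```python
from h import *
np.set_printoptions(precision=4,suppress=True)
robot.move_linear(wr(-.040,.105,.170),velocity=.08)
robot.move_linear(wr(-.040,.06,.34),velocity=.2)
im=robot.grab_frame("wrist"); cv2.imwrite("pics/w4.png",im[:,:,::-1])
s=robot.get_state();print(s["time"],iw(s["ee_pos"]),s["force"])
np.savez("w4.npz",**robot.camera_info("wrist"))
```

```text
13.3833 [-0.0402  0.0607] [-0.2091  0.0753  0.5662]
```

View pics/w4.png

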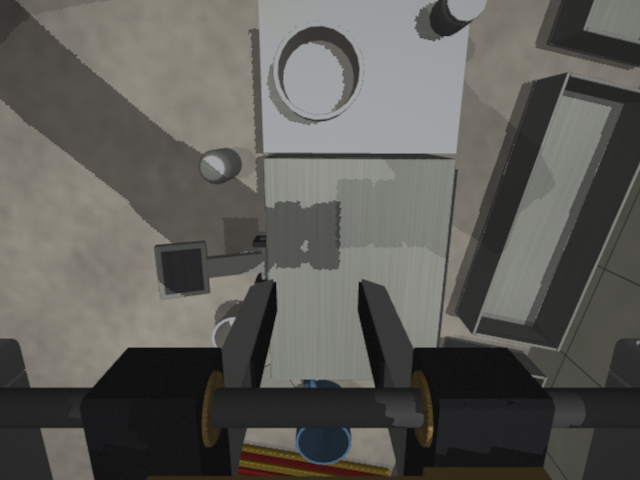

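Run:
```python
from h import *
np.set_printoptions(precision=4,suppress=True)
print("pot",iw(cast("wrist",(319,72),.188)),"pad",iw(cast("wrist",(183,270),.121)))
robot.gripper_to(0.0)
robot.move_ptp(wr(-.187,0,.30),ori(-np.pi/2))
robot.move_linear(wr(-.187,0,.165),velocity=.12)
s=robot.get_state();print(s["time"],s["qpos"],iw(s["ee_pos"]),s["ee_pos"],s["force"],s["opening"])
print(robot.move_linear(wr(-.187,0,.125),velocity=.03,threshold=2.5))
s=robot.get_state();print(s["time"],s["ee_pos"],s["force"])
im=robot.grab_frame("side"); cv2.imwrite("pics/s5.png",cv2.resize(im[150:390,240:480,::-1],None,fx=2.5,fy=2.5))
```

```text
pot [-0.0386  0.1861] pad [-0.1833  0.0009]
16.8083 [-0.3715  0.4237  0.9577  1.9779 -0.4254  0.9535 -0.5644] [-0.1867 -0.0002] [ 0.4575 -0.2261  0.1656] [-0.0974 -0.7465 -0.0311] 0.0005437269005615986
True
17.5917 [ 0.4571 -0.2259  0.1432] [1.7031 0.9337 5.2516]
```

View pics/s5.png

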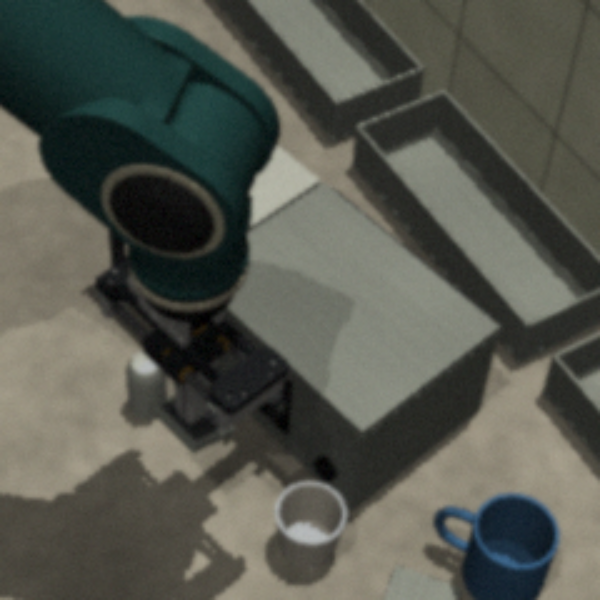

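The closed fingertips have touched the pad at tip height 124 mm, which matches the sloping pad. The pot stands at (-39,186) mm. Now I'll press.

Run:
```python
from h import *
np.set_printoptions(precision=4,suppress=True)
for z,v,th in ((.115,.03,25),(.09,.03,25),(.084,.02,25),(.074,.012,12)):
    r=robot.move_linear(wr(-.187,0,z),velocity=v,threshold=th)
    s=robot.get_state();print(r,s["time"],s["ee_pos"],s["force"])
im=robot.grab_frame("scene"); cv2.imwrite("pics/c6.png",cv2.resize(im[100:320,200:420,::-1],None,fx=2.7,fy=2.7))
im=robot.grab_frame("side"); cv2.imwrite("pics/s6.png",cv2.resize(im[120:360,240:480,::-1],None,fx=2.5,fy=2.5))
s=robot.get_state();print(r,s["time"],s["ee_pos"],s["force"])
```

```text
False 18.75 [ 0.4565 -0.2262  0.115 ] [-2.7802 -0.8705  6.2041]
False 19.7333 [ 0.4572 -0.226   0.0902] [ 0.506  -1.7033  2.4634]
False 20.1833 [ 0.457  -0.2259  0.084 ] [0.7702 0.4139 2.9236]
True 20.65 [ 0.4576 -0.2259  0.0805] [-3.2362  3.2511 15.3695]
True 20.75 [ 0.4575 -0.2259  0.0806] [-2.2031  2.174  15.3853]
```

View pics/c6.png

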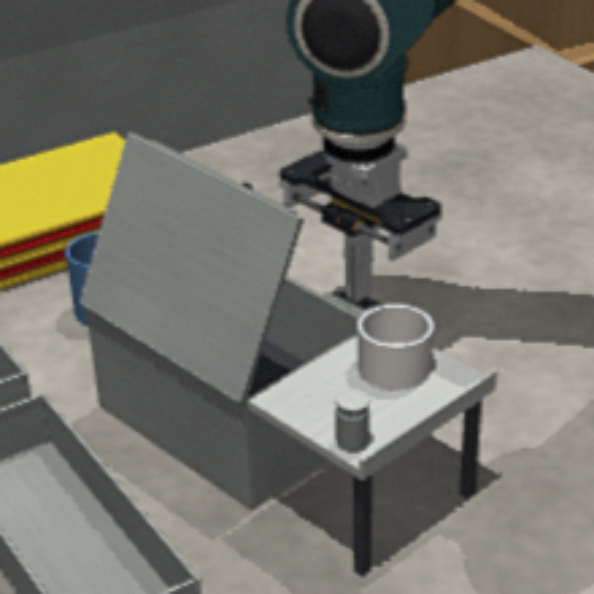

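View pics/s6.png

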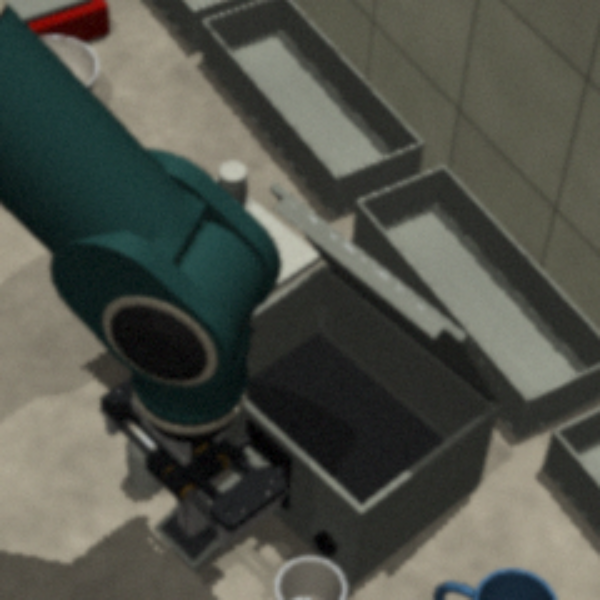

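The lid stands fully open and the stop was felt at the predicted height (TCP 80 mm). I'll hold, then ease it up.

Run:
```python
from h import *
np.set_printoptions(precision=4,suppress=True)
robot.pause(3.1)
s=robot.get_state();print(s["time"],s["ee_pos"],s["force"])
robot.move_linear(wr(-.187,0,.147),velocity=.02)
s=robot.get_state();print(s["time"],s["ee_pos"],s["force"])
robot.pause(.3)
robot.move_linear(wr(-.187,0,.20),velocity=.06)
robot.move_linear(wr(-.25,0.0,.36),velocity=.15)
robot.pause(.3)
for n in("scene","side","wrist"):
    im=robot.grab_frame(n)
    if n=="scene": im=cv2.resize(im[100:320,200:420],None,fx=2.7,fy=2.7)
    cv2.imwrite(f"pics/{n}7.png",im[:,:,::-1])
s=robot.get_state();print(s["time"],s["ee_pos"],s["force"])
```

```text
23.85 [ 0.4575 -0.226   0.0806] [-1.8493  2.6752 15.027 ]
27.3333 [ 0.4571 -0.226   0.147 ] [ 0.1914 -0.1871 -0.0957]
30.4167 [ 0.3955 -0.239   0.3599] [ 0.5146 -0.4276  0.0653]
```

View pics/scene7.png

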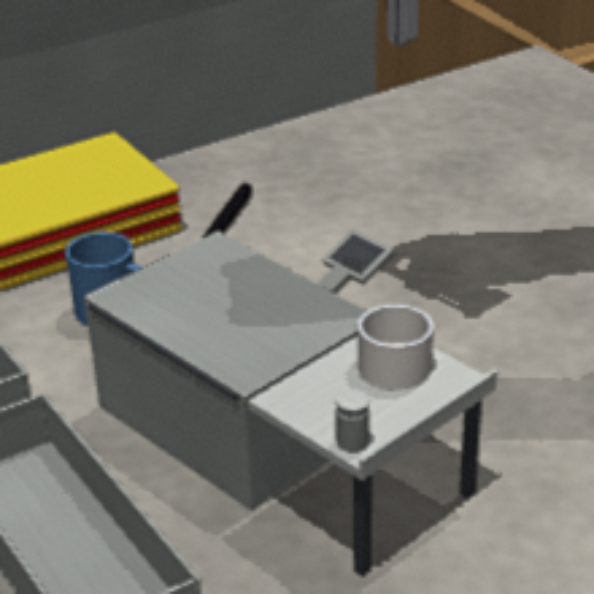

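View pics/wrist7.png

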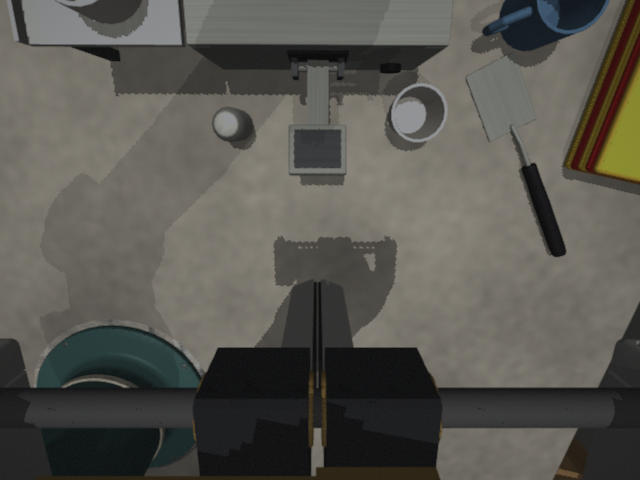

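View pics/side7.png

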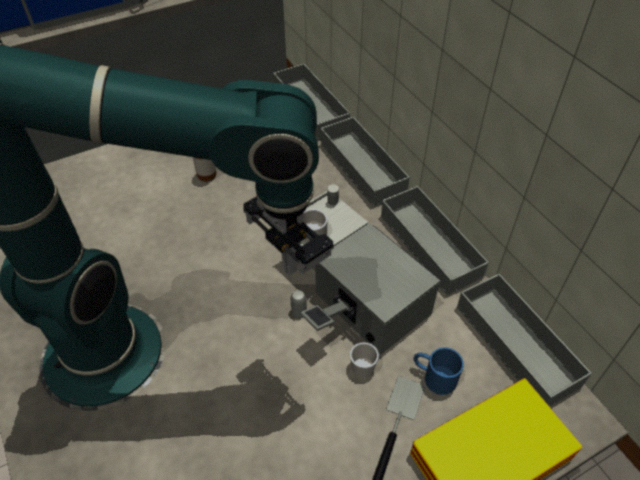

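The lid is shut flush and the lever is up. The pot stands upright on the ledge, with its rim at about (396,325) in the enlarged view. The shaker, teacup, tin, mug and spatula are where they started, and the hand is clear.

```bash
python3 -c "
from h import *
robot.sign_off()"
```

```text
the job is handed in; nothing more can be done
```

The job is done and handed in after about 30 s of robot time. No verdict was reported.

- **Pot:** I cradled it between the two fingers and slid it about 180 mm along the lid onto the ledge. It measured x −39 mm, y 186 mm in the warmer's frame, inside the allowed zone.
- **Lid:** I pressed the lever with closed fingers down to its stop, felt as a force rise to about 15 N at the predicted height. The picture showed the lid fully open. I held it for just over 3 s, then raised it over about 3.5 s until the force on the tool fell to zero.
- **Last checks:** The final pictures show the lid flush shut and the pot upright on the ledge. The shaker, teacup, tin, mug and spatula are unmoved by eye. The hand is about 0.2 m clear, with no force on the tool.
- **Not checked:** The lid's angle and speed were judged only from pictures, contact heights and the commanded motion. The sauce bottle is mostly hidden by the arm in the last side view, and I did not check the bowl in the final pictures; the hand worked well away from both.
- **Disagreement:** The two fixed cameras put the warmer up to 8 mm apart in y. The wrist camera then fitted its corners to about 1 mm, so I worked from that.

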